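# Fetch the stone model from its tip-out bin

### The job

The next case needs the buff-yellow stone model: tip its clear bin all the way forward until it rests on its stop, lift the model out and set it down gently, standing flat on its base, in the green case tray. Then push the bin fully shut again. Leave the other bins, what is in them, and the loose things on the bench as they are.

Things in the scene. Friction and masses are not known exactly. Their poses are not given: they have to be found in the camera images.
- bin_unit: grey storage unit fixed to the bench, 166 mm deep (x), 420 wide (y), 152 high, with three clear tip-out bins side by side; origin at the centre of its underside, -x its front (to the robot), +y its left. Bin centres at y = +136 (left), 0 (middle), -136 (right). Its 6 mm thick hood (top at z 152) covers the bins only from x = -35 mm backwards: a 40 mm finger slot is open behind each front panel
- bin_left (a joint): tilt of the left bin (robot's left, +y): 0 = shut, 0.65 rad = tipped forward onto its stop. The hinge is a line along the unit's y at its x = -80 mm, z = 22 mm. Friction hinge: stays where it is left; takes 3 to 8 N at the top edge to move
- bin_middle (a joint): the same for the middle bin. Every bin inside: 126 mm wide, 128 mm deep; shut, its floor is level at z = 22 mm of the unit; side walls 3 mm thick, 88 mm high at the front sloping to 52 mm at the back; back wall 52 mm. The upright front panel is 4 mm thick and its inner face passes through the hinge line
- bin_right (a joint): the same for the right bin. A clear cross divider, 3 mm thick and 20 mm high, stands on each bin's floor 22 to 25 mm behind the front panel's inner face; the part lies behind it, in the rear compartment (103 mm deep), on a thin black rubber liner. Draw the part straight out of the tipped bin, along its front panel, before raising it, or it catches the hood
- bin_left_pull (a point): middle of the top of the blue bead (9 mm thick, along the whole top edge) on the left bin's front panel; shut: 117.5 mm above the hinge and 3 mm in front of it, 139.5 mm above the bench. Moves and turns with the bin
- bin_middle_pull (a point): the same for the middle bin. To shut a bin, push at the bead and follow it: it rises 25 mm on its arc while the bin shuts, and would catch under a stepped finger pushed level
- bin_right_pull (a point): the same for the right bin
- stone_model: buff-yellow stone model of a dental arch, 39 x 74 x 35 mm, about 0.14 kg, on its flat base in any one of the three bins, long side along the bin's depth; origin at the centre of its underside, x along the 39 mm depth, y along the 74 mm width, z up through the teeth. Grip it across x, on the base, which is 19 mm high. When tipped it stays put on the rubber or creeps to the divider
- denture_setup: pink and white denture set-up of a lower arch, 35 x 65 x 28 mm, in another bin; origin at the centre of its underside. Leave it
- wax_bar: red block of modelling wax, 36 x 60 x 16 mm, in the third bin; origin at the centre of its underside. Leave it
- case_tray: open green plastic case tray fixed to the bench, outside 170 mm (x) x 150 mm (y) x 35 mm high over its rim bead, walls 3 mm, floor 3 mm thick (its upper side 3 mm above the bench); origin at the centre of its underside
- glue_bottle: white dropper bottle, 41 mm across, 126 mm tall, standing on the bench; origin at the centre of its underside. Bystander, standing on the unit's right, on the side of the fixed magnifier lamp (ring 122 mm across, hanging at world x 0.365, y -0.40, z 0.56 m): draw the arm in before swinging past that lamp
- cream_jar: powder jar with cream-coloured body and white lid, 42 mm across, 54 mm tall, standing on the bench; origin at the centre of its underside. Bystander
- screwdriver: small green screwdriver, 14 x 132 x 14 mm, lying on the bench in front of the unit; origin at the centre of its underside. Bystander

How it is judged:
By the outcome, as a careful person would: the job done as asked, in the order asked, and still so for the second after the job is handed in, with the robot touching nothing.
It also fails if it takes over 72 s, if anything falls off the work surface, if the arm or the gripper's body presses on something with over 40 N, if the wrist force passes 120 N, or if a joint passes its speed limit or range.

### The arm

A 6-joint arm with a two-finger parallel gripper is mounted at the origin on a cart in front of the work surface, level with it; the furniture and walls round the work are solid. World frame = base frame: x ahead of the robot, y to its left, z up, the work surface at z = 0. Lengths are in mm, angles in rad, forces in N, time in s.
With the tool pointing down it reaches from about 200 to 875 mm from the base axis. Payload 3.4 kg.
Tool frame: the origin (TCP) lies midway between the tips of the shut fingers; the grasp point (between the pads) lies robot.tcp_to_grasp behind it (robot.tcp_to_grasp is the distance from the TCP to the grasp point, in mm); z points along the fingers, y is the line along which they close (so a half turn about z gives the same grasp; the last joint's range is limited). The gripper opens to 94 mm and grips with 3 to 60 N. Pads are 16 mm wide; open, the fingers measure 119 mm over their backs; the gripper's body (75 mm by 177 mm) begins 78 mm behind the grasp point.
Start: joints at [-1.385, 0.276, 1.505, -0, 1.361, -0.121], TCP at [173.655, -548.187, 205.493] pointing down, gripper open.
Joint ranges: [-2.89, 2.89], [-0.75, 2.08], [0.22, 2.7], [-1.18, 4.32], [0.11, 2.71], [-2.7, 2.7]. Speed limits (rad/s): [2.57, 2.57, 3.14, 3.14, 3.14, 3.14].

### API

Orientations are given as a unit quaternion [w, x, y, z].
In Python, from plant import robot, cams, hand_in gives the robot as it stands.
- The arm moves only by the shell command python3 -m handwheel 'ROWS'. ROWS is JSON, a list of rows, each a list of 3 entries, a list of its own where there are three numbers: the shift along the tool's x, y, z in m, then the turn about the tool's z in rad, then the finger opening in m, from 0 to 0.094. In form: [[[tx, ty, tz], yaw, claw], ...]. A call has exactly 10 rows; each row shifts and turns the commanded pose from where the row before left it, along the tool's axes as they then stand; what a row does not reach is not made up. A row lasts 1/8 s, in which the tool goes at most 62.5 mm and 10.7 degrees, less where a joint would pass 70% of its speed; a pose out of reach is approached as far as the arm can. A call is refused whole if a number of a shift passes 0.0625 or a number of a turn 0.188, either way. A call with a gripper value outside its range is refused whole. The fingers move at their own pace and stop on an object; the grip force is fixed at half the most. Time passes only in rows, so rows that do not move let the fingers close, or fill a call up. It gives the time, the measured TCP pose, the force, the opening and the grip force at its end, in the units of the state.
- robot.sense(): the state, without advancing time (a new reading comes with each control period).
- cams.read_camera(name): name is "scene" or "top"; returns the picture (384x512x3 uint8, red, green, blue); there is no depth.
- cams.camera_info(name): a dict with "mtx" (3x3 intrinsics, pixels), "dist_coeffs" ([k1, k2, p1, p2, k3] as OpenCV has them; the pictures are not rectified), "cam_to_world" (4x4, takes a point from camera to world coordinates). Camera axes: x right, y down, z forward; pixel columns grow to the right and rows downward; lengths in mm; the calibration is good to about 2 mm. A picture is of the moment at which its call begins. camera_info takes no time and is no camera call.
- hand_in(): hands the job in; it is judged then, once.
The state is a dict: "clock": time; "qpos": joint angles; "joint_vel": joint speeds; "tau": joint torques, N m; "ee_pos": TCP position; "orientation": TCP orientation; "contact_force": force on the tool from outside, world axes, zero at the start; "ft_torque": the same for the moment, N m; "opening": finger opening in mm; "grip_force": force on a finger pad.
Only numpy, scipy, OpenCV 4.12 (cv2) and the standard library are available. Lean on these libraries where they do the work, as an engineer would, in place of code of your own. Each camera call takes 0.05 s, during which the arm holds its last target. There are 200 camera calls.

## Working session

There is one attempt and no reset: what is moved stays moved. The work goes in short steps, Python scripts to look and compute and a shell command to move; the robot and the scene stay as the last step left them, time stands still between calls to the robot, and variables do not carry over. Pictures are saved under pics/ and viewed, at most 10 in all, crops included, and the job is handed in when it is done.

```bash
mkdir -p pics; ls; python3 - <<'E'
from plant import robot,cams
import cv2,numpy as np
for n in("scene","top"):
    im=cams.read_camera(n); cv2.imwrite(f"pics/{n}0.png",cv2.cvtColor(im,cv2.COLOR_RGB2BGR))
    i=cams.camera_info(n); print(n,np.round(i["mtx"],1).tolist(),i["dist_coeffs"],np.round(i["cam_to_world"],3).tolist())
print(robot.sense(),robot.tcp_to_grasp)
E
```

```text
pics
scene [[445.9, 0.0, 261.6], [0.0, 445.9, 190.5], [0.0, 0.0, 1.0]] [-0.10098803  0.          0.          0.          0.        ] [[-0.578, -0.383, 0.721, -285.341], [-0.816, 0.294, -0.498, 576.384], [-0.021, -0.876, -0.482, 721.471], [0.0, 0.0, 0.0, 1.0]]
top [[496.0, 0.0, 250.8], [0.0, 496.0, 190.9], [0.0, 0.0, 1.0]] [-0.10046199  0.          0.          0.          0.        ] [[-0.013, -0.983, 0.185, 341.646], [-1.0, 0.011, -0.01, -11.461], [0.008, -0.185, -0.983, 1361.76], [0.0, 0.0, 0.0, 1.0]]
{'clock': 0.1, 'qpos': array([-1.38500713e+00,  2.76519924e-01,  1.50593756e+00,  6.42065148e-06,
        1.36069494e+00, -1.20995445e-01]), 'joint_vel': array([-0.00369469, -0.00207896, -0.00296239, -0.00124288,  0.00157489,
       -0.00116884]), 'tau': array([ 1.62741744e-03, -4.05454266e+01, -2.37780654e+01,  7.03657279e-02,
        2.99408811e-02, -5.02423711e-05]), 'ee_pos': array([ 173.55858962, -547.68363148,  204.72546628]), 'orientation': array([-7.79579957e-04,  9.88258249e-01,  1.52790785e-01, -2.21239403e-05]), 'contact_force': array([ 0.16290043, -0.35757842, -0.51091388]), 'ft_torque': array([ 5.66228176e-04, -8.85200696e-05,  1.21969544e-02]), 'grip_force': 0.0, 'opening': 94.04168550440839} 18.8
```

View pics/scene0.png

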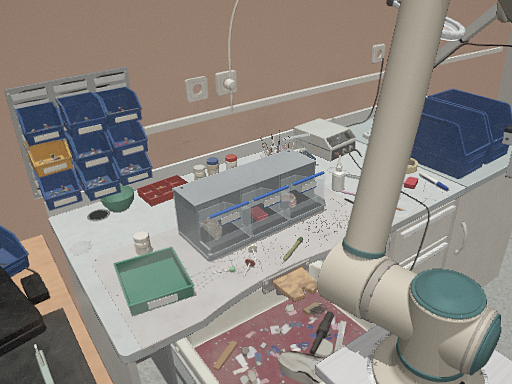

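View pics/top0.png

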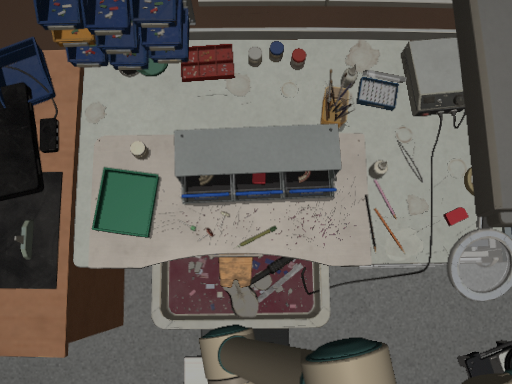

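The scene view shows the unit at about (175-325, 155-255) with its blue beads and the tray at (115-190, 250-310). In the top view the beads run from (183,197) to (335,192) and the tray is at (95-158, 168-237). I'll enlarge the bins and measure the corners.

```bash
cat > h.py <<'E'
import cv2,numpy as np
from plant import robot,cams
def ray(n,px):
    i=cams.camera_info(n);T=np.array(i["cam_to_world"])
    u=cv2.undistortPoints(np.array(px,float).reshape(-1,1,2),np.array(i["mtx"]),np.array(i["dist_coeffs"])).reshape(-1,2)
    return T[:3,3],(np.c_[u,np.ones(len(u))]@T[:3,:3].T)
def onz(n,px,z):
    o,d=ray(n,px); return o+d*((z-o[2])/d[:,2])[:,None]
def proj(n,P):
    i=cams.camera_info(n);T=np.linalg.inv(np.array(i["cam_to_world"]))
    return cv2.projectPoints(np.array(P,float).reshape(-1,1,3),cv2.Rodrigues(T[:3,:3])[0],T[:3,3],np.array(i["mtx"]),np.array(i["dist_coeffs"]))[0].reshape(-1,2)
def shot(n): return cams.read_camera(n)
def hsv(im): return cv2.cvtColor(im,cv2.COLOR_RGB2HSV)
def save(n,im): cv2.imwrite("pics/"+n,cv2.cvtColor(im,cv2.COLOR_RGB2BGR))
E
python3 - <<'E'
from h import *
t=cv2.cvtColor(cv2.imread("pics/top0.png"),cv2.COLOR_BGR2RGB);s=cv2.cvtColor(cv2.imread("pics/scene0.png"),cv2.COLOR_BGR2RGB)
a=cv2.resize(t[120:210,165:350],(740,360)[:2],interpolation=cv2.INTER_CUBIC);a=cv2.resize(a,(600,292))
b=cv2.resize(s[150:265,170:335],(430,300),interpolation=cv2.INTER_CUBIC);b=cv2.copyMakeBorder(b,0,0,0,170,0)
save("crop0.png",np.vstack([a,b]))
H=hsv(t)
blue=cv2.inRange(H,(105,150,90),(125,255,255));blue[:170]=0;blue[210:]=0;blue[:,:170]=0;blue[:,345:]=0
p=np.argwhere(blue)[:,::-1];r=cv2.minAreaRect(p.astype(np.float32));print("blue",len(p),r);
box=cv2.boxPoints(r);print(onz("top",box,139.5).round(1))
gr=cv2.inRange(H,(60,80,40),(90,255,255));gr[:160]=0;gr[245:]=0;gr[:,:85]=0;gr[:,165:]=0
c=max(cv2.findContours(gr,0,2)[0],key=cv2.contourArea);b=cv2.boxPoints(cv2.minAreaRect(c));print("tray",onz("top",b,35).round(1),onz("top",b,35).mean(0))
Hs=H[125:180,170:345]
for z,pt in((152,[(175,129),(340,125),(341,172),(176,176)]),):print(onz("top",pt,z).round(1))
E
```

```text
blue 417 ((258.4837646484375, 192.1334686279297), (3.1385226249694824, 153.15989685058594), 87.46644592285156)
[[ 565.7  148.5  139.5]
 [ 578.8 -236.6  139.5]
 [ 570.7 -236.6  139.5]
 [ 557.7  148.   139.5]]
tray [[491.4 406.6  35. ]
 [669.  383.5  35. ]
 [639.5 227.   35. ]
 [464.1 253.4  35. ]] [565.98546674 317.62306045  35.        ]
[[ 731.9  167.   152. ]
 [ 738.6 -255.   152. ]
 [ 615.1 -251.5  152. ]
 [ 609.2  162.2  152. ]]
```

View pics/crop0.png

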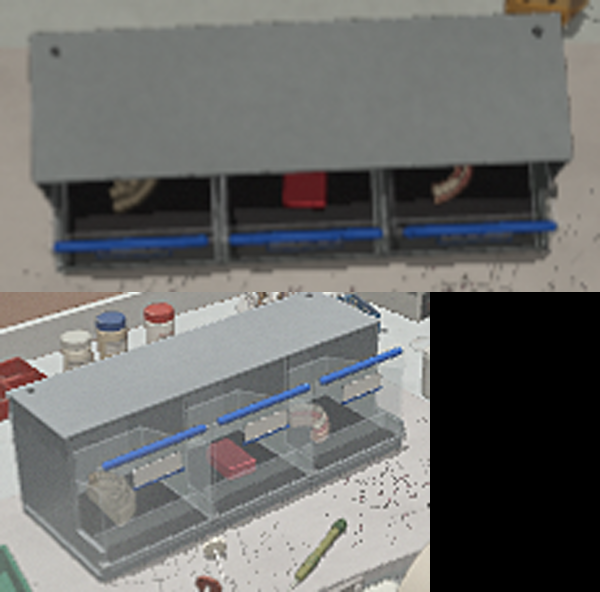

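The stone model is in the left bin (crop arch at (135,190)), the wax is in the middle and the denture is on the right. Next I refine the unit's yaw and draw the arm in.

```bash
python3 - <<'E'
from h import *
t=cv2.cvtColor(cv2.imread("pics/top0.png"),cv2.COLOR_BGR2RGB);H=hsv(t)
m=cv2.inRange(H,(105,150,90),(125,255,255));m[:170]=0;m[210:]=0;m[:,:170]=0;m[:,345:]=0
p=np.argwhere(m)[:,::-1].astype(float)
W=onz("top",p,139.5)[:,:2]
k=np.polyfit(W[:,1],W[:,0],1);print("yaw",-k[0],"ext y",W[:,1].min(),W[:,1].max())
l=W[W[:,1]>35];print("left bead",l[:,1].min(),l[:,1].max(),np.polyval(k,92))
s=cv2.cvtColor(cv2.imread("pics/scene0.png"),cv2.COLOR_BGR2RGB)
m=cv2.inRange(hsv(s),(105,150,90),(125,255,255));m[:165]=0;m[220:]=0;m[:,:200]=0;m[:,330:]=0
W=onz("scene",np.argwhere(m)[:,::-1].astype(float),139.5)[:,:2]
k=np.polyfit(W[:,1],W[:,0],1);print("scene yaw",-k[0],W[:,1].min(),W[:,1].max(),np.polyval(k,92),np.polyval(k,-44))
# hood rear edge & front edge by thresholding gray in top image not needed
E
python3 -m handwheel '[[[0,0,0],0.14,0],[[0,0,0],0.14,0],[[0,-0.05,0],0,0],[[0,-0.05,0],0,0],[[0,-0.05,0],0,0],[[0,-0.05,0],0,0],[[0,-0.05,0],0,0],[[0.03,-0.05,0],0,0],[[0.03,-0.05,0],0,0],[[0.03,-0.05,0],0,0]]'
```

```text
yaw 0.0331729943345972 ext y -236.62736355675224 148.1903024604687
left bead 35.34059867957249 148.1903024604687 563.7323352257978
scene yaw 0.03910335564148333 -230.83624767298306 105.29793465124709 553.18445776556 558.5025141328017
clock: 1.35
ee_pos: [253.2, -144.3, 205.5]
orientation: [0.0, 1.0, 0.012, 0.001]
contact_force: [0.9, -0.5, -0.3]
opening: 0.4
grip_force: 0.0
```

```bash
python3 -m handwheel '[[[0,0,0],-0.01,0],[[0.0425,-0.028,0],0,0],[[0.0425,-0.028,0],0,0],[[0.0425,-0.028,0],0,0],[[0.0425,-0.028,0],0,0],[[0.0425,-0.028,0],0,0],[[0.0425,-0.028,0],0,0],[[0.0425,-0.028,0],0,0],[[0.0425,-0.028,0],0,0],[[0,0,0],0,0]]'
python3 - <<'E'
from h import *
print(robot.sense()["ee_pos"])
save("s1.png",cv2.resize(shot("scene")[90:280,130:370],(758,600),interpolation=cv2.INTER_CUBIC))
E
```

```text
clock: 2.6
ee_pos: [587.2, 90.1, 203.8]
orientation: [0.0, 1.0, 0.019, -0.0]
contact_force: [-0.6, -0.4, -0.5]
opening: 0.5
grip_force: 0.0
[587.2493767   90.05545076 203.77495722]
```

View pics/s1.png

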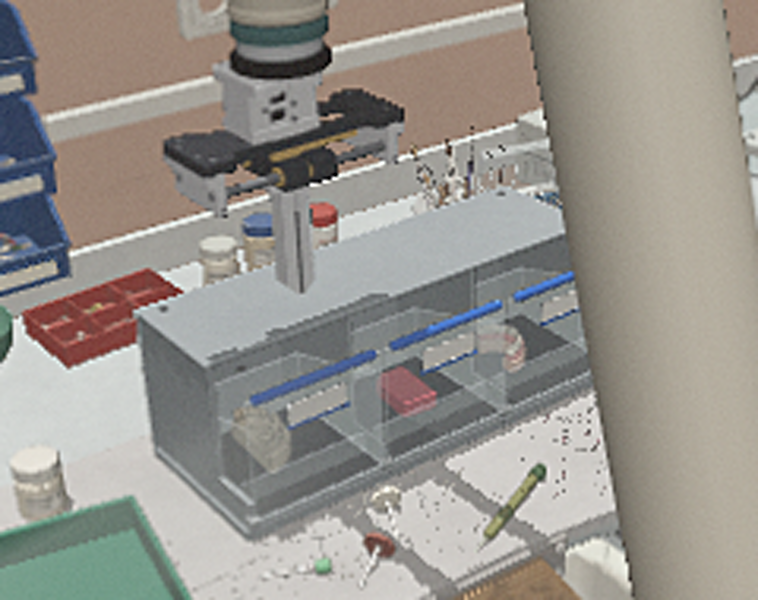

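The finger stands over the hood's front edge at image (295,290), as commanded, and the stone model is at (262,437) in the left bin. I lower into the slot and start the pull.

```bash
python3 -m handwheel '[[[0,0,0.021],0,0],[[0,0,0.021],0,0],[[0,0,0.021],0,0],[[0,0,0.021],0,0],[[0,0,0],0,0],[[-0.007,0,0],0,0],[[-0.007,0,0],0,0],[[-0.006,0,0],0,0],[[-0.006,0,0.001],0,0],[[0,0,0],0,0]]'
```

```text
clock: 3.9
ee_pos: [559.4, 88.9, 121.6]
orientation: [0.001, 1.0, 0.019, 0.002]
contact_force: [3.9, -1.5, 0.8]
opening: 0.3
grip_force: 1.7
```

```bash
python3 -m handwheel '[[[-0.0055,0,0.001],0,0],[[-0.0055,0,0.001],0,0],[[-0.0055,0,0.002],0,0],[[-0.0055,0,0.002],0,0],[[-0.0055,0,0.003],0,0],[[-0.0055,0,0.003],0,0],[[-0.0055,0,0.003],0,0],[[-0.0055,0,0.004],0,0],[[-0.002,0,0.001],0,0],[[0,0,0],0,0]]'
```

```text
clock: 5.15
ee_pos: [514.2, 87.8, 101.5]
orientation: [0.0, 1.0, 0.018, 0.002]
contact_force: [5.2, -2.6, 7.9]
opening: 0.6
grip_force: 4.0
```

```bash
python3 -m handwheel '[[[-0.003,0,0.001],0,0],[[-0.003,0,0.001],0,0],[[0,0,0],0,0],[[0,0,0],0,0],[[0,0,0],0,0],[[0,0,0],0,0],[[0,0,0],0,0],[[0,0,0],0,0],[[0,0,0],0,0],[[0,0,0],0,0]]'
```

```text
clock: 6.4
ee_pos: [513.8, 87.7, 101.5]
orientation: [-0.0, 1.0, 0.018, 0.008]
contact_force: [9.3, -1.7, 10.8]
opening: 0.0
grip_force: 7.1
```

```bash
python3 -m handwheel '[[[0.012,0,0],0,0],[[0,0,-0.027],0,0],[[0,0,-0.027],0,0],[[0,0,-0.027],0,0],[[0,0,-0.027],0,0],[[-0.04,0.0,0],0,0.065],[[-0.04,0.0,0],0,0.065],[[-0.04,0.0,0],0,0.065],[[-0.04,0.0,0],0,0.065],[[0,0.0,0],0,0.065]]'
python3 - <<'E'
from h import *
print(robot.sense()["ee_pos"])
t=shot("top");s=shot("scene");save("t2.png",t);save("s2.png",s)
save("c2.png",np.vstack([cv2.resize(t[140:220,165:265],(500,400),interpolation=cv2.INTER_CUBIC)[:300],cv2.resize(s[185:265,170:270],(500,400),interpolation=cv2.INTER_CUBIC)[:300]]))
E
```

```text
clock: 7.65
ee_pos: [353.2, 82.9, 204.8]
orientation: [-0.001, 1.0, 0.019, -0.004]
contact_force: [0.3, -0.5, 0.2]
opening: 46.8
grip_force: 0.0
[353.24869057  82.85632357 204.80504753]
```

View pics/c2.png

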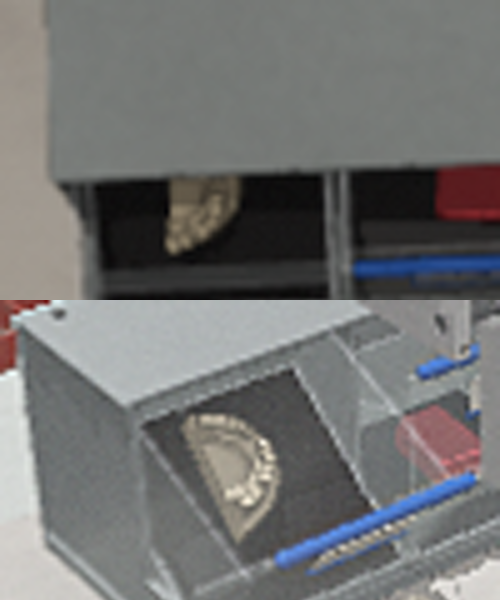

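The tipped bin shows the model on its liner. In the scene view its flat side runs from about (208,209) to (218,233) and the arch faces unit -y. The blue bead runs from about (225,237) to (265,221). Now I convert to bin coordinates.

```bash
cat >> h.py <<'E'
th=.034;R=np.array([[np.cos(th),-np.sin(th),0],[np.sin(th),np.cos(th),0],[0,0,1]])
O=np.array([649.6,-41,0.])
a=.65;Rb=np.array([[np.cos(a),0,-np.sin(a)],[0,1,0],[np.sin(a),0,np.cos(a)]]) # bin->unit
def bin_pts(n,px,h):
    o,d=ray(n,px);Hg=np.array([-80,136,22.])
    o2=Rb.T@(R.T@(o-O)-Hg);d2=d@R@Rb
    return o2+d2*((h-o2[2])/d2[:,2])[:,None]
def bin2w(p): return (R@(Rb@np.array(p,float).T+np.array([[-80,136,22.]]).T)).T+O
E
python3 - <<'E'
from h import *
s=cv2.cvtColor(cv2.imread("pics/s2.png"),cv2.COLOR_BGR2RGB)
b=s[205:236,203:228].astype(int)
m=np.zeros(s.shape[:2],np.uint8)
x=s.astype(int);mm=((x[...,0]-x[...,2]>18)&(x[...,0]>85)).astype(np.uint8)
m[203:238,203:230]=mm[203:238,203:230]
c=max(cv2.findContours(m,0,2)[0],key=cv2.contourArea);print(cv2.contourArea(c),cv2.boundingRect(c))
c=c.reshape(-1,2)
for h in(0,19,33):
    P=bin_pts("scene",c,h);print(h,"d",P[:,0].min().round(1),P[:,0].max().round(1),"y",P[:,1].min().round(1),P[:,1].max().round(1))
P=bin_pts("scene",c,0);
for q,w in zip(c,P): print(q,w.round(0)[:2],end=";")
H=hsv(s);m=cv2.inRange(H,(105,150,90),(125,255,255));m[:215]=0;m[245:]=0;m[:,:215]=0;m[:,275:]=0
q=np.argwhere(m)[:,::-1].astype(float)
P=bin_pts("scene",q,113);print("\nbead",P.mean(0),P.min(0),P.max(0))
t=cv2.cvtColor(cv2.imread("pics/t2.png"),cv2.COLOR_BGR2RGB)
m=cv2.inRange(hsv(t),(105,150,90),(125,255,255));m[:195]=0;m[235:]=0;m[:,:175]=0;m[:,240:]=0
q=np.argwhere(m)[:,::-1].astype(float);print(len(q))
if len(q): P=bin_pts("top",q,113);print("bead top",P.mean(0),P.min(0),P.max(0))
x=t.astype(int);mm=(x[...,0]-x[...,2]>18)&(x[...,0]>85);m[:]=0;m[172:195,195:217]=mm[172:195,195:217]
q=np.argwhere(m)[:,::-1].astype(float);
for h in (0,19,33):
    P=bin_pts("top",q,h);print(h,P.min(0).round(1),P.max(0).round(1))
E
```

```text
157.5 (207, 208, 19, 25)
0 d 47.1 119.8 y -24.6 19.0
19 d 42.0 113.3 y -15.0 27.8
33 d 38.2 108.6 y -7.9 34.3
[208 208] [120.   8.];[207 209] [118.  12.];[207 212] [110.  16.];[208 212] [109.  14.];[209 211] [111.  10.];[210 212] [107.   9.];[211 211] [109.   4.];[210 211] [110.   7.];[209 210] [113.   8.];[210 209] [115.   4.];[213 209] [112.  -4.];[214 210] [108.  -5.];[213 211] [106.  -1.];[214 212] [103.  -2.];[216 212] [101.  -7.];[217 213] [97. -9.];[217 214] [94. -7.];[216 215] [93. -3.];[215 215] [94. -0.];[214 214] [97.  1.];[210 214] [102.  11.];[211 215] [98. 10.];[210 216] [96. 14.];[211 216] [95. 12.];[212 217] [92. 10.];[212 218] [89. 12.];[213 219] [85. 11.];[213 220] [83. 12.];[214 221] [79. 11.];[214 222] [76. 12.];[215 223] [73. 11.];[215 224] [70. 13.];[217 224] [68.  8.];[218 225] [64.  6.];[220 225] [62.  1.];[222 223] [65. -7.];[223 224] [61. -8.];[223 225] [59. -7.];[218 230] [51. 14.];[217 230] [52. 16.];[216 229] [56. 17.];[217 228] [57. 13.];[217 227] [60. 12.];[217 228] [57. 13.];[216 229] [56. 17.];[215 228] [60. 18.];[217 230] [52. 16.];[217 232] [47. 19.];[223 226] [56. -5.];[223 225] [59. -7.];[224 224] [ 60. -11.];[224 222] [ 66. -14.];[225 221] [ 67. -18.];[223 219] [ 75. -16.];[224 218] [ 76. -20.];[224 216] [ 82. -23.];[223 215] [ 85. -22.];[223 213] [ 91. -25.];[222 213] [ 92. -22.];[220 211] [ 99. -20.];[219 211] [100. -17.];[218 210] [104. -16.];[218 209] [107. -17.];[215 209] [110.  -9.];[214 208] [114.  -8.];[210 208] [118.   3.];[210 209] [115.   4.];[209 210] [113.   8.];[208 209] [117.   9.];
bead [ -1.8822926  -23.18442367 113.        ] [ -4.9954797  -58.91911118 113.        ] [  0.79420542  25.71788591 113.        ]
117
bead top [ -0.7285714   -2.91044376 113.        ] [ -4.43904828 -58.34484173 113.        ] [  2.95301621  56.13844019 113.        ]
0 [ 36.8 -13.7   0. ] [78.2 24.   0. ]
19 [ 46.1 -15.   19. ] [86.9 22.1 19. ]
33 [ 53.  -15.9  33. ] [93.4 20.7 33. ]
```

```bash
sed -i 's/649.6/650.7/' h.py; python3 -m handwheel '[[[0.041,-0.0015,0],0,0.06],[[0.041,-0.0015,0],0,0.06],[[0.041,-0.0015,0],0,0.06],[[0.041,-0.0015,0],0,0.06],[[0.041,-0.0015,0],0,0.06],[[0.041,-0.0015,0],0,0.06],[[0,0,0.02],0,0.06],[[0,0,0.02],0,0.06],[[0,0,0.02],0,0.06],[[0,0,0],0,0.06]]'
python3 - <<'E'
from h import *
s=robot.sense();p=s["ee_pos"];q=s["orientation"];print(p,q,"unit",R.T@(p-O))
E
```

```text
clock: 9.0
ee_pos: [605.3, 100.5, 151.1]
orientation: [-0.0, 1.0, 0.018, 0.001]
contact_force: [-7.6, -0.5, 27.9]
opening: 59.8
grip_force: 13.6
[605.27783194 100.49069844 151.10551583] [-2.36528819e-04  9.99830832e-01  1.83485544e-02  1.25759975e-03] unit [-40.58615963 142.95298088 151.10551583]
```

The fingers came down on the hood edge because the pose overshot by 6 mm in x. I lift and step back.

```bash
python3 -m handwheel '[[[0,0,-0.015],0,0.06],[[-0.004,0,0],0,0.06],[[-0.003,0,0],0,0.06],[[0,0,0],0,0.06],[[0,0,0],0,0.06],[[0,0,0],0,0.06],[[0,0,0],0,0.06],[[0,0,0],0,0.06],[[0,0,0],0,0.06],[[0,0,0],0,0.06]]'
python3 - <<'E'
from h import *
s=robot.sense();p=s["ee_pos"];q=s["orientation"];print(p,"unit",R.T@(p-O),s["contact_force"])
E
```

```text
clock: 10.25
ee_pos: [597.1, 99.9, 161.5]
orientation: [0.0, 1.0, 0.018, 0.0]
contact_force: [-0.8, 0.2, -0.2]
opening: 59.9
grip_force: 0.0
[597.10099569  99.89498391 161.4931011 ] unit [-48.77852052 142.63556951 161.4931011 ] [-0.83391899  0.17252524 -0.23294462]
```

```bash
python3 -m handwheel '[[[0,0,0.02],0,0.06],[[0,0,0.02],0,0.06],[[0,0,0.02],0,0.06],[[0,0,0.015],0,0.06],[[0,0,0.01],0,0.06],[[0,0,0.008],0,0.06],[[0,0,0.005],0,0.06],[[0,0,0],0,0.06],[[0,0,0],0,0.06],[[0,0,0],0,0.06]]'
python3 - <<'E'
from h import *
save("c3.png",cv2.resize(shot("scene")[180:250,180:280],(800,560),interpolation=cv2.INTER_CUBIC))
E
```

```text
clock: 11.5
ee_pos: [597.4, 99.9, 63.9]
orientation: [0.0, 1.0, 0.018, 0.0]
contact_force: [-0.3, 0.3, 0.7]
opening: 60.0
grip_force: 0.0
```

View pics/c3.png

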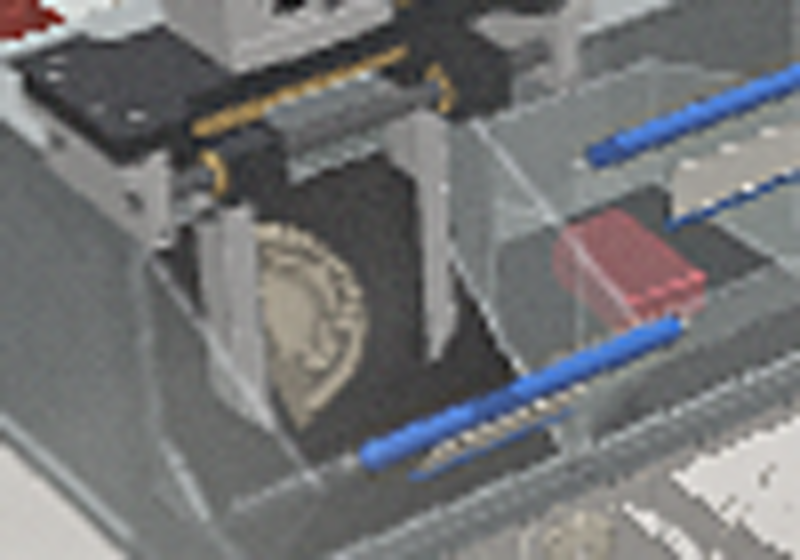

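The fingers straddle the model's front end without touching: left finger tip at (255,420), right at (437,350), model (255-365, 220-425). The model is too far back to grip (centre d≈83 against 58 reachable). I nudge it sideways so it creeps down to the divider.

```bash
cat > m.py <<'E'
from h import *
s=shot("scene");x=s.astype(int);mm=((x[...,0]-x[...,2]>18)&(x[...,0]>85)).astype(np.uint8)
m=np.zeros(s.shape[:2],np.uint8);m[200:240,203:240]=mm[200:240,203:240]
n,L,st,_=cv2.connectedComponentsWithStats(m);k=1+st[1:,4].argmax()
q=np.argwhere(L==k)[:,::-1].astype(float);P=bin_pts("scene",q,19)
print("area",len(q),"bbox",q.min(0),q.max(0),"d",P[:,0].min(),P[:,0].max(),"y",P[:,1].min(),P[:,1].max())
p=robot.sense()["ee_pos"];print("tcp unit",R.T@(p-O))
E
python3 m.py; python3 -m handwheel '[[[0,0.005,0],0,0.06],[[0,0.005,0],0,0.06],[[0,0.005,0],0,0.06],[[0,0.004,0],0,0.06],[[0,0.003,0],0,0.06],[[0,0.003,0],0,0.06],[[0,-0.003,0],0,0.06],[[0,-0.005,0],0,0.06],[[0,-0.005,0],0,0.06],[[0,0,0],0,0.06]]'; python3 m.py
```

```text
area 118 bbox [212. 208.] [224. 225.] d 55.942401014334905 108.60087407609535 y -13.810004341564422 22.559592210965832
tcp unit [-48.58723796 142.62558563  63.75866428]
clock: 12.85
ee_pos: [597.7, 88.5, 63.5]
orientation: [0.0, 1.0, 0.019, 0.0]
contact_force: [-0.1, 0.2, -0.5]
opening: 60.3
grip_force: 0.0
area 116 bbox [216. 209.] [227. 232.] d 34.96906557111214 101.8518748519146 y -19.09415274479761 17.086137101672136
tcp unit [-48.65692422 130.96806542  63.51135063]
```

```bash
python3 -m handwheel '[[[0,-0.006,0],0,0.06],[[0,-0.006,0],0,0.06],[[0,-0.006,0],0,0.06],[[0,-0.004,0],0,0.06],[[0,-0.004,0],0,0.06],[[0,0.006,0],0,0.06],[[0,0.006,0],0,0.06],[[0,0.006,0],0,0.06],[[0,0,0],0,0.06],[[0,0,0],0,0.06]]'; python3 m.py
```

```text
clock: 14.15
ee_pos: [597.3, 95.8, 63.5]
orientation: [-0.0, 1.0, 0.018, 0.0]
contact_force: [0.7, -0.2, -0.4]
opening: 59.9
grip_force: 0.0
area 95 bbox [214. 212.] [224. 233.] d 36.68431947943088 93.32975884136579 y -12.334501599968348 24.99096786256797
tcp unit [-48.69842968 138.63933005  63.50067432]
```

```bash
python3 - <<'E'
from h import *
save("c4.png",cv2.resize(shot("scene")[180:250,180:280],(800,560),interpolation=cv2.INTER_CUBIC))
E
```

```text
(no output)
```

View pics/c4.png

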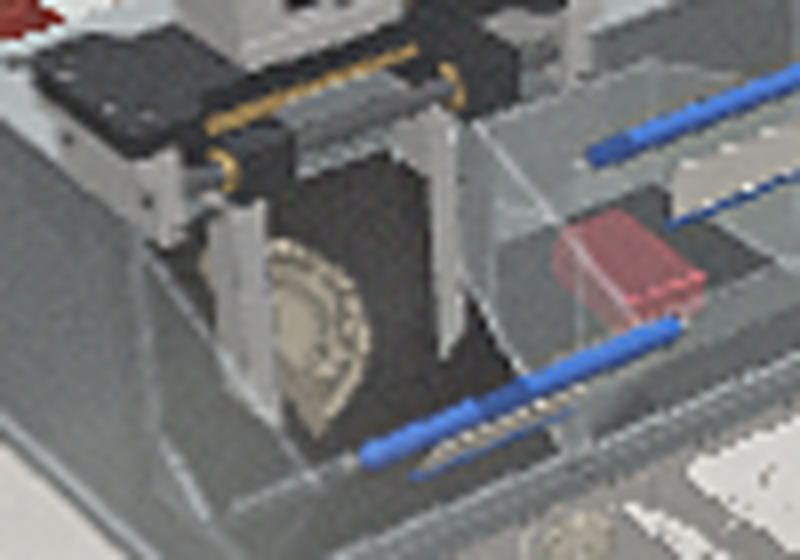

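The tip moved to (318,432) and the model crept forward and turned slightly. I continue the nudging.

```bash
python3 -m handwheel '[[[0,0.007,0],0,0.06],[[0,0.007,0],0,0.06],[[0,0.006,0],0,0.06],[[0,0.003,0],0,0.06],[[0,-0.008,0],0,0.06],[[0,-0.008,0],0,0.06],[[0,-0.008,0],0,0.06],[[0,-0.007,0],0,0.06],[[0,-0.006,0],0,0.06],[[0,-0.004,0],0,0.06]]'; python3 m.py;python3 -m handwheel '[[[0,0.008,0],0,0.06],[[0,0.008,0],0,0.06],[[0,0.008,0],0,0.06],[[0,0.008,0],0,0.06],[[0,0.007,0],0,0.06],[[0,0.004,0],0,0.06],[[0,0.003,0],0,0.06],[[0,-0.007,0],0,0.06],[[0,-0.008,0],0,0.06],[[0,0,0],0,0.06]]'; python3 m.py
python3 - <<'E'
from h import *
save("c5.png",cv2.resize(shot("scene")[180:250,180:280],(800,560),interpolation=cv2.INTER_CUBIC))
E
```

```text
clock: 15.5
ee_pos: [595.7, 113.8, 63.1]
orientation: [0.001, 1.0, 0.019, -0.001]
contact_force: [-1.9, -2.0, 0.4]
opening: 60.1
grip_force: 1.3
area 160 bbox [208. 211.] [225. 231.] d 37.49652544958985 102.08878595918964 y -10.862391760763899 31.129854493788514
tcp unit [-49.5853654  156.77696856  63.11925244]
clock: 16.8
ee_pos: [598.2, 83.1, 63.6]
orientation: [0.0, 1.0, 0.019, 0.001]
contact_force: [0.1, -0.2, -0.7]
opening: 60.1
grip_force: 0.0
area 84 bbox [218. 212.] [228. 231.] d 34.30468301327301 91.84427008829556 y -17.60973079011717 11.689326767684861
tcp unit [-48.37436208 125.56587538  63.56125161]
```

View pics/c5.png

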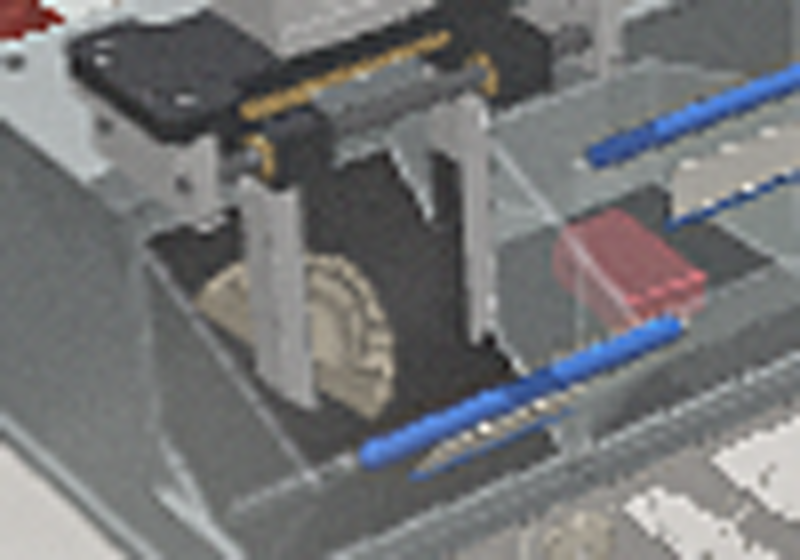

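The model has now mainly turned: its flat side runs from (200,300) to (375,415). I work out its pose before choosing the next push.

```bash
python3 - <<'E'
from h import *
px=[(205,217.5),(226.9,231.9),(219.75,234),(217.5,233.3),(208,208.5)]
print(bin_pts("scene",px,0).round(1)[:,:2].tolist())
# outer teeth edge c5: points along far rim, at h=30
e=np.array([(335,258),(365,290),(385,330),(393,375)])/8+180
print(bin_pts("scene",e,28).round(1)[:,:2].tolist(), bin_pts("scene",e,17).round(1)[:,:2].tolist())
E
```

```text
[[96.8, 29.2], [36.0, -7.2], [38.4, 14.4], [42.6, 19.2], [117.8, 8.4]]
[[84.3, -8.9], [70.0, -12.8], [54.5, -12.0], [39.0, -6.4]] [[87.8, -14.4], [73.3, -18.4], [57.6, -17.6], [42.0, -12.0]]
```

```bash
python3 -m handwheel '[[[0,-0.005,0.004],0,0.05],[[0,0,0],0,0.04],[[0,0,0],0,0.034],[[0,0,0],0,0.03],[[0,0,0],0,0.027],[[0,0,0],0,0.024],[[0,0,0],0,0.021],[[0,0,0],0,0.018],[[0,0,0],0,0.015],[[0,0,0],0,0.015]]'; python3 m.py
python3 - <<'E'
from h import *
save("c6.png",cv2.resize(shot("scene")[180:250,180:280],(800,560),interpolation=cv2.INTER_CUBIC))
E
```

```text
clock: 18.15
ee_pos: [596.9, 87.9, 59.3]
orientation: [0.0, 1.0, 0.018, -0.001]
contact_force: [-3.0, 0.3, -1.0]
opening: 26.3
grip_force: 27.5
area 59 bbox [205. 212.] [215. 224.] d 63.73022820954708 99.03385027411468 y 6.868643113536905 38.53702497454594
tcp unit [-49.28767516 130.60673272  59.31514685]
```

View pics/c6.png

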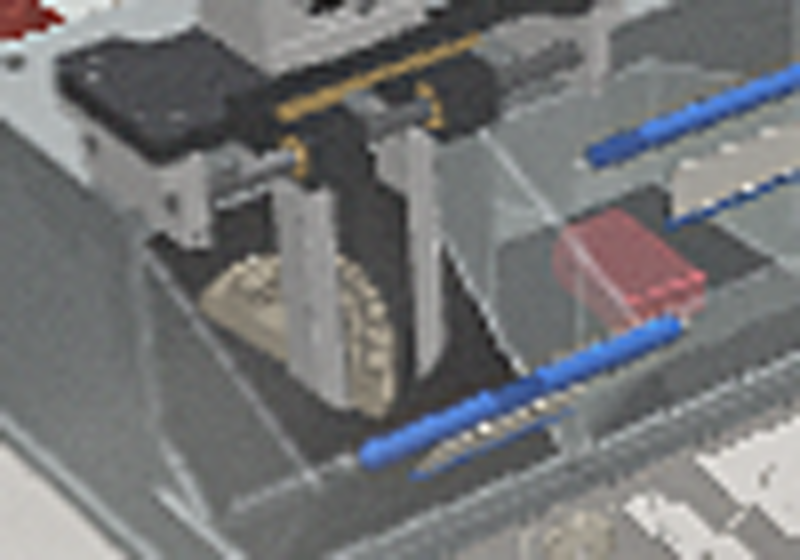

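The model is pinched firmly at its front end (opening 26 mm, 27 N) and did not eject: fingers at (315,390) and (430,370), model between. I draw it out along the front panel.

```bash
python3 -m handwheel '[[[-0.003,0,-0.004],0,0.01],[[-0.006,0,-0.008],0,0.01],[[-0.006,0,-0.008],0,0.01],[[-0.006,0,-0.008],0,0.01],[[-0.006,0,-0.008],0,0.01],[[-0.006,0,-0.008],0,0.01],[[-0.006,0,-0.008],0,0.01],[[-0.006,0,-0.008],0,0.01],[[-0.006,0,-0.008],0,0.01],[[-0.006,0,-0.008],0,0.01]]'
python3 -m handwheel '[[[-0.01,0,-0.01],0,0.01],[[-0.01,0,-0.01],0,0.01],[[-0.01,0,-0.01],0,0.01],[[-0.01,0,-0.01],0,0.01],[[0,0,-0.015],0,0.01],[[0,0,-0.015],0,0.01],[[0,0,-0.015],0,0.01],[[0,0,-0.01],0,0.01],[[0,0,0],0,0.01],[[0,0,0],0,0.01]]'
python3 - <<'E'
from h import *
s=shot("scene");save("s7.png",s);save("t7.png",shot("top"))
p=robot.sense()["ee_pos"];print(p)
g=p+[0,0,0];q=proj("scene",[g])[0];print("tcp px",q)
x,y=q.astype(int)
k=s.astype(int);mm=((k[...,0]-k[...,2]>18)&(k[...,0]>85)).astype(np.uint8);sub=np.zeros_like(mm);sub[y-40:y+30,x-40:x+40]=mm[y-40:y+30,x-40:x+40]
n,L,st,ce=cv2.connectedComponentsWithStats(sub);print([(a.tolist(),c.round().tolist()) for a,c in zip(st[1:],ce[1:]) if a[4]>20])
E
```

```text
clock: 19.5
ee_pos: [540.2, 85.8, 136.0]
orientation: [0.0, 1.0, 0.018, 0.0]
contact_force: [-1.1, 0.1, -2.2]
opening: 24.8
grip_force: 27.1
clock: 20.75
ee_pos: [500.3, 84.3, 229.9]
orientation: [0.0, 1.0, 0.018, -0.001]
contact_force: [0.5, 0.3, -2.4]
opening: 24.9
grip_force: 27.1
[500.13512846  84.31051457 229.75048732]
tcp px [243.86525986 184.1736299 ]
[([225, 154, 7, 8, 50], [228.0, 158.0]), ([206, 164, 14, 12, 71], [212.0, 168.0]), ([220, 166, 13, 17, 128], [227.0, 174.0]), ([242, 169, 6, 21, 76], [244.0, 180.0]), ([249, 206, 18, 8, 91], [257.0, 210.0])]
```

The model came out cleanly, held nose-down at the bin's tilt. I carry it over the tray and turn to the tray's yaw.

```bash
python3 -m handwheel '[[[0.0055,-0.033,0],0,0.01],[[0.0055,-0.033,0],0,0.01],[[0.0055,-0.033,0],0,0.01],[[0.0055,-0.033,0],0,0.01],[[0.0055,-0.033,0],0,0.01],[[0.0055,-0.034,0],0,0.01],[[0.0055,-0.034,0],0,0.01],[[0,0,0],0.087,0.01],[[0,0,0],0.087,0.01],[[0,0,0],0,0.01]]'
python3 -m handwheel '[[[0,0,0.03],0,0.01],[[0,0,0.03],0,0.01],[[0,0,0.03],0,0.01],[[0,0,0.03],0,0.01],[[0,0,0.03],0,0.01],[[0,0,0.02],0,0.01],[[0,0,0.01],0,0.01],[[0,0,0],0,0.0225],[[0,0,0],0,0.0225],[[0,0,0],0,0.0225]]'
python3 - <<'E'
from h import *
s=robot.sense();print(s["ee_pos"],s["orientation"])
S=shot("scene");T=shot("top");save("s8.png",S);save("t8.png",T)
print(proj("scene",[s["ee_pos"]]),proj("top",[s["ee_pos"]]))
E
```

```text
clock: 22.1
ee_pos: [530.2, 318.7, 229.6]
orientation: [0.0, 0.998, -0.068, -0.001]
contact_force: [-0.2, 0.3, -1.7]
opening: 22.7
grip_force: 27.8
clock: 23.35
ee_pos: [531.2, 318.9, 51.5]
orientation: [-0.0, 0.998, -0.068, 0.001]
contact_force: [0.3, 0.1, -1.8]
opening: 22.7
grip_force: 21.0
[531.17495016 318.89670602  51.45926316] [-4.21598774e-04  9.97653362e-01 -6.84603751e-02  8.76342972e-04]
[[156.52651096 274.71709173]] [[122.605992   213.19872867]]
```

```bash
python3 -m handwheel '[[[0,0,0.006],0,0.02],[[0,0,0.006],0,0.02],[[0,0,0.006],0,0.02],[[0,0,0.004],0,0.02],[[0,0,0.002],0,0.02],[[0,0,0.001],0,0.02],[[0,0,0.001],0,0.02],[[0,0,0.001],0,0.02],[[0,0,0],0,0.02],[[0,0,0],0,0.02]]'
python3 - <<'E'
from h import *
S=shot("scene").astype(int);p=robot.sense()["ee_pos"]
m=((S[...,0]-S[...,2]>15)&(S[...,0]>S[...,1])&(S[...,0]>85)).astype(np.uint8);o=np.zeros_like(m);o[235:312,115:205]=m[235:312,115:205]
n,L,st,ce=cv2.connectedComponentsWithStats(o);print([(a.tolist(),c.round().tolist()) for a,c in zip(st[1:],ce[1:]) if a[4]>12]);print("tcp",p,proj("scene",[p]))
E
```

```text
clock: 24.7
ee_pos: [530.6, 318.6, 23.5]
orientation: [0.0, 0.998, -0.069, 0.0]
contact_force: [0.1, 0.7, -2.3]
opening: 22.6
grip_force: 27.8
[([138, 240, 34, 12, 86], [154.0, 246.0]), ([138, 254, 4, 6, 13], [140.0, 256.0]), ([138, 265, 9, 12, 30], [142.0, 269.0]), ([152, 265, 10, 22, 108], [157.0, 275.0])]
tcp [530.55023133 318.61110688  23.49195392] [[158.40500055 283.94040115]]
```

```bash
python3 -m handwheel '[[[0,0,0.001],0,0.02],[[0,0,0.001],0,0.02],[[0,0,0.001],0,0.02],[[0,0,0.001],0,0.02],[[0,0,0.001],0,0.02],[[0,0,0.001],0,0.02],[[0,0,0],0,0.02],[[0,0,0],0,0.02],[[0,0,0],0,0.02],[[0,0,0],0,0.02]]'
python3 - <<'E'
from h import *
S=shot("scene");save("c9.png",cv2.resize(S[215:310,105:215],(695,600),interpolation=cv2.INTER_CUBIC))
E
```

```text
clock: 26.0
ee_pos: [530.5, 318.6, 17.5]
orientation: [0.0, 0.998, -0.069, 0.0]
contact_force: [0.9, 0.2, -2.3]
opening: 22.4
grip_force: 27.8
```

View pics/c9.png

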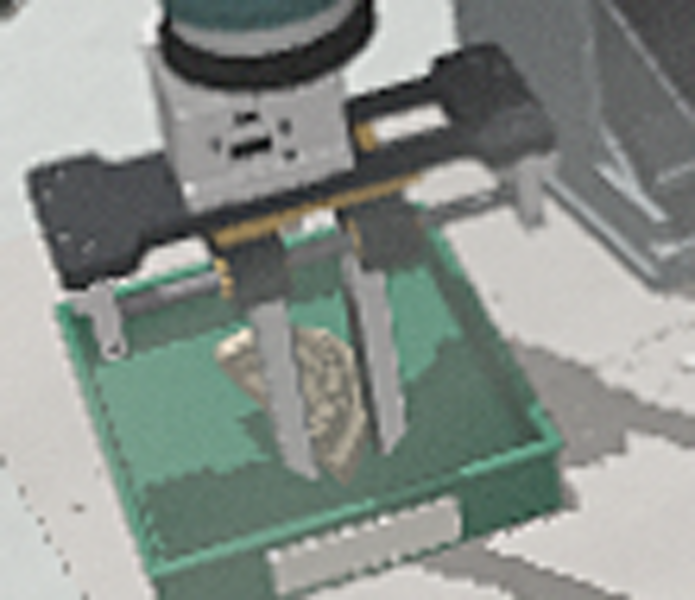

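The model is nose-down in the tray, tip at (347,480) between the finger tips (300,465) and (390,445), and has not touched yet. I lower further until contact.

```bash
python3 -m handwheel '[[[0,0,0.001],0,0.02],[[0,0,0.001],0,0.02],[[0,0,0.001],0,0.02],[[0,0,0.001],0,0.02],[[0,0,0],0,0.02],[[0,0,0],0,0.02],[[0,0,0],0,0.02],[[0,0,0],0,0.02],[[0,0,0],0,0.02],[[0,0,0],0,0.02]]'
```

```text
clock: 27.3
ee_pos: [531.3, 318.7, 13.9]
orientation: [-0.0, 0.998, -0.069, 0.001]
contact_force: [2.3, -1.6, 5.0]
opening: 22.8
grip_force: 27.3
```

```bash
python3 -m handwheel '[[[0,0,0.001],0,0.0226],[[0.002,0,0.0005],0,0.0226],[[0.002,0,0.0005],0,0.0226],[[0.002,0,0.0005],0,0.0226],[[0.002,0,0.0005],0,0.0226],[[0.002,0,0.0005],0,0.0226],[[0,0,0],0,0.0226],[[0,0,0],0,0.0226],[[0,0,0],0,0.0226],[[0,0,0],0,0.0226]]'
cat > k.py <<'E'
from h import *
S=shot("scene").astype(int);p=robot.sense()["ee_pos"]
m=((S[...,0]-S[...,2]>15)&(S[...,0]>S[...,1])&(S[...,0]>85)).astype(np.uint8);o=np.zeros_like(m);o[262:312,130:180]=m[262:312,130:180]
n,L,st,ce=cv2.connectedComponentsWithStats(o);print([(a.tolist(),c.round(1).tolist()) for a,c in zip(st[1:],ce[1:]) if a[4]>12]);print("tcp",p.round(1),proj("scene",[p]).round(1))
E
python3 k.py
```

```text
clock: 28.55
ee_pos: [540.3, 317.1, 9.9]
orientation: [0.0, 0.998, -0.069, -0.0]
contact_force: [-4.6, -1.1, 5.0]
opening: 23.0
grip_force: 3.3
[([139, 269, 8, 14, 64], [142.7, 275.4]), ([152, 269, 11, 22, 99], [156.2, 279.5])]
tcp [540.3 317.1  10. ] [[158.1 285.8]]
```

```bash
python3 -m handwheel '[[[0.002,0,0.0005],0,0.0229],[[0.002,0,0.0005],0,0.0229],[[0.002,0,0.0005],0,0.0229],[[0.002,0,0.0005],0,0.0229],[[0.002,0,0.0005],0,0.0229],[[0.002,0,0.0005],0,0.0229],[[0,0,0],0,0.0229],[[0,0,0],0,0.0229],[[0,0,0],0,0.0229],[[0,0,0],0,0.0229]]';python3 k.py
```

```text
clock: 29.85
ee_pos: [550.1, 315.9, 7.8]
orientation: [0.0, 0.998, -0.069, -0.002]
contact_force: [-9.2, 0.6, 12.4]
opening: 23.4
grip_force: 8.5
[([137, 267, 9, 15, 69], [141.3, 273.7]), ([151, 267, 10, 21, 100], [155.3, 277.5])]
tcp [550.2 315.9   7.8] [[157.  284.1]]
```

```bash
cat > k2.py <<'E'
from h import *
for n,(r0,r1,c0,c1) in {"scene":(255,312,125,185),"top":(170,237,96,158)}.items():
    S=shot(n).astype(int)
    m=((S[...,0]-S[...,2]>15)&(S[...,0]>S[...,1])&(S[...,0]>80))
    for r in range(r0,r1):
        c=np.flatnonzero(m[r,c0:c1])
        if len(c): print(n[0],r,c.min()+c0,c.max()+c0,len(c),end=" | ")
    q=np.argwhere(m[r0:r1,c0:c1])[:,::-1]+[c0,r0];b=[q[q[:,0].argmin()],q[q[:,1].argmax()],q[q[:,0].argmax()],q[q[:,1].argmin()]]
    print("\n",n,b)
    for z in(3,20,36):print(z,onz(n,np.array(b),z)[:,:2].round(0).tolist())
E
python3 k2.py
```

```text
s 255 137 138 2 | s 256 138 139 2 | s 257 138 139 2 | s 258 138 139 2 | s 259 138 139 2 | s 260 139 139 1 | s 267 141 153 4 | s 268 140 155 9 | s 269 138 155 9 | s 270 139 156 9 | s 271 139 158 11 | s 272 140 158 9 | s 273 137 159 12 | s 274 138 159 12 | s 275 138 159 8 | s 276 138 159 12 | s 277 139 159 10 | s 278 140 160 10 | s 279 142 160 11 | s 280 143 159 8 | s 281 145 160 6 | s 282 153 158 6 | s 283 153 157 5 | s 284 154 160 5 | s 285 154 159 4 | s 286 154 159 6 | s 287 156 158 3 | 
 scene [array([137, 255]), array([156, 287]), array([160, 278]), array([137, 255])]
3 [[699.0, 310.0], [547.0, 321.0], [573.0, 298.0], [699.0, 310.0]]
20 [[676.0, 316.0], [528.0, 327.0], [553.0, 305.0], [676.0, 316.0]]
36 [[654.0, 322.0], [509.0, 332.0], [534.0, 311.0], [654.0, 322.0]]
t 170 96 157 32 | t 171 96 157 24 | t 172 96 157 18 | t 173 96 107 12 | t 174 96 108 12 | t 175 96 108 12 | t 176 96 109 13 | t 177 96 108 12 | t 178 96 105 10 | t 179 96 103 7 | t 180 96 101 6 | t 181 96 102 7 | t 182 96 109 8 | t 183 96 112 13 | t 184 96 112 14 | t 185 96 112 15 | t 186 96 113 16 | t 187 96 113 16 |
[... 458 characters left out ...]
 214 113 113 1 | t 215 111 114 4 | t 216 109 114 6 | t 217 109 114 6 | t 218 108 115 8 | t 219 108 115 8 | t 220 108 115 8 | t 221 108 116 9 | t 222 108 116 9 | t 223 104 116 13 | t 224 100 154 18 | t 225 97 156 24 | t 226 96 157 26 | t 227 96 156 25 | t 228 96 157 25 | t 229 96 157 27 | t 230 96 157 29 | t 231 96 157 29 | t 232 96 157 30 | t 233 96 157 30 | t 234 96 157 30 | t 235 96 157 32 | t 236 96 157 34 | 
 top [array([ 96, 170]), array([ 96, 236]), array([157, 170]), array([ 96, 170])]
3 [[662.0, 412.0], [475.0, 404.0], [660.0, 238.0], [662.0, 412.0]]
20 [[658.0, 407.0], [474.0, 398.0], [656.0, 235.0], [658.0, 407.0]]
36 [[655.0, 402.0], [472.0, 394.0], [652.0, 232.0], [655.0, 402.0]]
```

```bash
python3 -m handwheel '[[[0,0,-0.0005],0,0.0232],[[0,0,0],0,0.0233],[[0,0,0],0,0.0233],[[0,0,0],0,0.0234],[[0,0,0],0,0.0234],[[0,0,0],0,0.0235],[[0,0,0],0,0.0235],[[0,0,0],0,0.0236],[[0,0,0],0,0.0236],[[0,0,0],0,0.0237]]';python3 k.py;  python3 -m handwheel '[[[0,0,0],0,0.0238],[[0,0,0],0,0.0239],[[0,0,0],0,0.024],[[0,0,0],0,0.0241],[[0,0,0],0,0.0242],[[0,0,0],0,0.0243],[[0,0,0],0,0.0244],[[0,0,0],0,0.0245],[[0,0,0],0,0.0246],[[0,0,0],0,0.0247]]';python3 k.py
```

```text
clock: 31.25
ee_pos: [552.3, 315.8, 7.5]
orientation: [-0.0, 0.998, -0.069, -0.0]
contact_force: [-3.9, 0.6, 5.0]
opening: 23.6
grip_force: 3.1
[([137, 267, 9, 14, 70], [140.9, 273.2]), ([150, 266, 11, 22, 105], [154.8, 276.7])]
tcp [552.4 315.8   7.5] [[156.7 283.7]]
clock: 32.55
ee_pos: [552.6, 315.5, 7.4]
orientation: [0.0, 0.998, -0.069, 0.0]
contact_force: [-0.3, -0.4, -0.1]
opening: 24.8
grip_force: 0.2
[([137, 267, 9, 14, 68], [140.9, 273.3]), ([150, 267, 11, 21, 111], [154.9, 276.8])]
tcp [552.6 315.5   7.4] [[156.8 283.7]]
```

```bash
python3 -m handwheel '[[[0,0,0],0,0.026],[[0,0,0],0,0.028],[[0,0,0],0,0.03],[[0,0,0],0,0.034],[[0,0,0],0,0.04],[[0,0,0],0,0.045],[[0,0,0],0,0.05],[[0,0,0],0,0.05],[[0,0,0],0,0.05],[[0,0,0],0,0.05]]';python3 k.py;  python3 -m handwheel '[[[0,0,-0.01],0,0.05],[[0,0,-0.03],0,0.05],[[0,0,-0.05],0,0.05],[[0,0,-0.05],0,0.05],[[0,0,-0.05],0,0.03],[[-0.05,0.03,0],0,0],[[-0.05,0.05,0],0,0],[[0,0.05,0],0,0],[[0,0.03,0],-0.087,0],[[0,0,0],-0.087,0]]'
cat > k3.py <<'E'
from h import *
for n,(r0,r1,c0,c1) in {"scene":(262,295,130,175),"top":(178,232,103,152)}.items():
    S=shot(n);save(n+"_k3.png",S);S=S.astype(int)
    m=((S[...,0]-S[...,2]>15)&(S[...,0]>S[...,1])&(S[...,0]>80))
    o=np.zeros(m.shape,np.uint8);o[r0:r1,c0:c1]=m[r0:r1,c0:c1]
    cs=cv2.findContours(o,0,2)[0];c=max(cs,key=cv2.contourArea);h=cv2.convexHull(c).reshape(-1,2)
    print(n,cv2.contourArea(c),cv2.boundingRect(c),h.tolist())
    for z in(3,22): P=onz(n,h,z)[:,:2].astype(np.float32);r=cv2.minAreaRect(P);print(z,r)
E
python3 k3.py
```

```text
clock: 33.85
ee_pos: [552.3, 315.6, 7.4]
orientation: [0.0, 0.998, -0.069, 0.0]
contact_force: [-0.0, 0.6, 0.7]
opening: 50.1
grip_force: 0.0
[([144, 266, 17, 22, 208], [152.0, 275.7])]
tcp [552.3 315.6   7.4] [[156.8 283.7]]
clock: 35.15
ee_pos: [437.3, 173.9, 198.6]
orientation: [0.0, 1.0, 0.019, 0.001]
contact_force: [0.7, 0.1, -0.3]
opening: 0.6
grip_force: 0.0
scene 300.5 (137, 266, 24, 22) [[153, 266], [159, 272], [160, 275], [160, 278], [159, 285], [157, 287], [149, 283], [142, 279], [139, 277], [138, 276], [137, 273], [137, 272], [138, 268], [140, 267], [143, 266]]
3 ((595.8969116210938, 315.0311584472656), (98.86463165283203, 48.697731018066406), 4.713086128234863)
22 ((572.5924682617188, 321.9426574707031), (96.2501449584961, 47.409908294677734), 4.713086128234863)
top 1632.0 (103, 187, 49, 45) [[126, 187], [151, 191], [151, 231], [103, 231], [103, 205], [118, 188], [119, 187]]
3 ((550.3749389648438, 318.7299499511719), (137.34783935546875, 123.86282348632812), 89.5664291381836)
22 ((547.4561767578125, 314.11279296875), (135.42721557617188, 122.13081359863281), 89.56643676757812)
```

```bash
python3 - <<'E'
from h import *
T=cv2.cvtColor(cv2.imread("pics/top_k3.png"),cv2.COLOR_BGR2RGB);H=hsv(T)
print([T[r,c].tolist() for r,c in((185,130),(200,128),(210,125),(225,140),(200,140))])
m=(cv2.inRange(H,(8,20,80),(32,160,255)));o=np.zeros_like(m);o[178:232,103:152]=m[178:232,103:152]
c=max(cv2.findContours(o,0,2)[0],key=cv2.contourArea);h=cv2.convexHull(c).reshape(-1,2);print(cv2.contourArea(c),cv2.boundingRect(c),h.tolist())
for z in(3,20,35):
    P=onz("top",h,z)[:,:2].astype(np.float32);print(z,cv2.minAreaRect(P))
e=[(139,277),(142,279),(149,283),(157,287)];print(onz("scene",e,3).round(0)[:,:2].tolist())
# vertical rear corner: same xy at z=3 & z=22 predicted
b=onz("scene",[(138,276.5)],3)[0];print(proj("scene",[b,b+[0,0,19]]), proj("top",[b,b+[0,0,19]]))
E
```

```text
[[54, 103, 80], [107, 98, 84], [150, 139, 118], [163, 150, 128], [128, 118, 101]]
1661.0 (103, 187, 49, 45) [[126, 187], [151, 191], [151, 231], [103, 231], [103, 205], [118, 188], [119, 187]]
3 ((550.3749389648438, 318.7299499511719), (137.34783935546875, 123.86282348632812), 89.5664291381836)
20 ((547.7633666992188, 314.59881591796875), (135.62939453125, 122.31314849853516), 89.5664291381836)
35 ((545.4590454101562, 310.95367431640625), (134.1131591796875, 120.94571685791016), 89.56643676757812)
[[608.0, 340.0], [596.0, 337.0], [572.0, 329.0], [546.0, 319.0]]
[[138.00000001 276.49999999]
 [136.76629068 270.58322905]] [[119.78236561 187.34286583]
 [118.06948235 186.02511963]]
```

The model stays put after release: its base edge lies on the tray floor, and the rear corner agrees between the two views. Next I shut the bin, approaching in front of the bead.

```bash
python3 -m handwheel '[[[0.007,0.029,0],0,0],[[0.007,0.029,0],0,0],[[0.007,0.028,0],0,0],[[0,0,0.02],0,0],[[0,0,0.02],0,0],[[0,0,0.02],0,0],[[0,0,0.02],0,0],[[0,0,0.02],0,0],[[0,0,0],0,0],[[0,0,0],0,0]]'
python3 - <<'E'
from h import *
p=robot.sense()["ee_pos"];print(R.T@(p-O))
E
```

```text
clock: 36.5
ee_pos: [462.8, 90.8, 98.2]
orientation: [0.0, 1.0, 0.018, 0.001]
contact_force: [1.0, -0.2, 0.6]
opening: 0.1
grip_force: 0.0
[-183.3236639   138.10638628   98.2012491 ]
```

```bash
python3 -m handwheel '[[[0.009,0,0],0,0],[[0.009,0,0],0,0],[[0.007,0,-0.005],0,0],[[0.007,0,-0.005],0,0],[[0.005,0,-0.003],0,0],[[0.005,0,-0.003],0,0],[[0.0055,0,-0.0025],0,0],[[0.0055,0,-0.0025],0,0],[[0.0055,0,-0.002],0,0],[[0.0055,0,-0.002],0,0]]'
python3 -m handwheel '[[[0.006,0,-0.0015],0,0],[[0.006,0,-0.001],0,0],[[0.006,0,-0.001],0,0],[[0.006,0,-0.0005],0,0],[[0.002,0,0],0,0],[[0.002,0,0],0,0],[[0,0,0],0,0],[[0,0,0],0,0],[[0,0,0],0,0],[[0,0,0],0,0]]'
python3 - <<'E'
from h import *
p=robot.sense()["ee_pos"];print(R.T@(p-O))
E
```

```text
clock: 37.75
ee_pos: [526.5, 92.9, 122.5]
orientation: [0.0, 1.0, 0.018, 0.0]
contact_force: [-1.8, -0.1, -1.5]
opening: 0.5
grip_force: 0.8
clock: 39.0
ee_pos: [549.5, 93.7, 126.3]
orientation: [0.0, 1.0, 0.019, -0.005]
contact_force: [-10.4, -2.3, 5.5]
opening: 0.6
grip_force: 4.9
[-96.57323764 138.08373975 126.34789156]
```

```bash
python3 -m handwheel '[[[0.003,0,0],0,0],[[0.003,0,0],0,0],[[0.002,0,0],0,0],[[0,0,0],0,0],[[0,0,0],0,0],[[0,0,0],0,0],[[0,0,0],0,0],[[0,0,0],0,0],[[0,0,0],0,0],[[0,0,0],0,0]]'
```

```text
clock: 40.25
ee_pos: [549.6, 93.7, 126.4]
orientation: [0.001, 1.0, 0.019, -0.012]
contact_force: [-23.4, -3.0, 16.4]
opening: 0.5
grip_force: 11.8
```

It is hard against the shut stop (0.1 mm further for 13 N more). I back off and check everything.

```bash
python3 -m handwheel '[[[-0.02,0,0],0,0],[[-0.03,0,0],0,0],[[-0.04,0,-0.02],0,0],[[-0.04,0,-0.03],0,0],[[-0.04,0.03,-0.03],0,0],[[-0.03,0.05,0],0,0],[[0,0.05,0],0,0],[[0,0.05,0],0,0],[[0,0.05,0],0,0],[[0,0,0],0,0]]'
python3 - <<'E'
from h import *
T=shot("top");S=shot("scene");save("t_end.png",T);save("s_end.png",S)
H=hsv(T);m=cv2.inRange(H,(5,15,75),(35,170,255));o=np.zeros_like(m);o[178:232,103:152]=m[178:232,103:152]
c=max(cv2.findContours(o,0,2)[0],key=cv2.contourArea);print(cv2.contourArea(c),cv2.boundingRect(c));print(cv2.convexHull(c).reshape(-1,2).tolist())
for z in(3,20,35):print(z,cv2.minAreaRect(onz("top",c.reshape(-1,2),z)[:,:2].astype(np.float32)))
for n,I,I0,(a,b,d,e) in(("top",T,"top0",(180,205,170,345)),("scene",S,"scene0",(165,220,200,330))):
    J=cv2.cvtColor(cv2.imread(f"pics/{I0}.png"),cv2.COLOR_BGR2RGB)
    for X in(J,I):
        m=cv2.inRange(hsv(X),(105,150,90),(125,255,255))[a:b,d:e];k=np.argwhere(m)[:,::-1]+[d,a]
        if n=="top":k=k[k[:,0]<230]
        else:k=k[k[:,0]<258]
        print(n,len(k),k.mean(0).round(2),k.min(0),k.max(0))
D=np.abs(T.astype(int)-cv2.cvtColor(cv2.imread("pics/top0.png"),cv2.COLOR_BGR2RGB).astype(int)).max(2)>40
print(cv2.connectedComponentsWithStats(D.astype(np.uint8)[:270,75:460])[2][1:][lambda s:1] if 0 else [s.tolist() for s in cv2.connectedComponentsWithStats(D.astype(np.uint8)[:265,75:450])[2][1:] if s[4]>15])
E
```

```text
clock: 41.5
ee_pos: [372.1, -146.7, 207.1]
orientation: [0.001, 1.0, 0.016, 0.001]
contact_force: [-0.4, 0.1, 0.0]
opening: 0.3
grip_force: 0.0
215.0 (118, 186, 17, 25)
[[123, 186], [127, 187], [129, 188], [133, 192], [134, 194], [134, 200], [133, 203], [132, 205], [127, 210], [123, 206], [118, 190], [118, 188], [119, 187], [122, 186]]
3 ((584.1596069335938, 318.8070068359375), (69.97462463378906, 39.270389556884766), 19.077756881713867)
20 ((581.1254272460938, 314.67486572265625), (69.09918212890625, 38.77906799316406), 19.077756881713867)
35 ((578.4482421875, 311.0289001464844), (68.32667541503906, 38.34553909301758), 19.077770233154297)
top 138 [205.63 194.45] [182 192] [228 197]
top 139 [205.61 194.44] [182 192] [228 197]
scene 23 [244.96 201.87] [225 197] [257 209]
scene 15 [246.6 201.2] [216 197] [257 213]
[[124, 175, 14, 10, 82], [42, 186, 20, 25, 274], [213, 222, 93, 43, 1109], [194, 253, 15, 6, 43]]
```

The final check is good. The model's footprint seen from above is 70 × 39 mm, which matches it standing flat on its base, in the tray at about (582, 316). The left bead is back within 0.02 px of its starting position. The only other changes in the picture are the model's old place and the arm.

```bash
python3 -c "
from plant import hand_in
print(hand_in())"
```

```text
the job is handed in; nothing more can be done
None
```

The job is handed in at about 42 s: the buff-yellow stone model stands flat on its base in the green case tray, its bin (the left one) is pushed fully shut, and the top view shows nothing else moved. While positioning, the fingers came down once on the unit's hood with about 28 N.

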